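# Hold a test probe on a mortar prism lined up under a fixed pick-up

## Robot

A 7-joint arm with a two-finger parallel gripper is mounted at the origin on the work surface. World frame = base frame: x ahead of the robot, y to its left, z up, the work surface at z = 0. Lengths are in m, angles in rad, forces in N, time in s.
With the tool pointing down it reaches from about 0.425 to 0.95 m from the base axis. Payload 16.7 kg.
Tool frame: the origin (TCP) lies on the centre line of the jaws, within the pads' length; the fingertips stand 14 mm ahead of it and the grasp point (between the pads) lies 5 mm behind it (r.tcp_to_tips is the z of the fingertips in the tool frame, in m); z points along the fingers, y is the line along which they close (so a half turn about z gives the same grasp; the last joint's range is limited). The gripper opens to 94 mm and grips with 3 to 60 N. Pads are 16 mm wide; open, the fingers measure 119 mm over their backs; the gripper's body (75 mm by 177 mm) begins 78 mm behind the grasp point.
Start: joints at [0.984, 0.426, 0.074, 1.606, -0.034, 1.111, -0.067], TCP at [0.286, -0.611, 0.219] pointing down, gripper open.
Joint ranges: [-2.85, 2.85], [-0.5, 2.14], [-1.23, 1.37], [0.21, 2.46], [-1.02, 4.16], [0.16, 2.05], [-2.73, 2.73]. Speed limits (rad/s): [1.89, 1.89, 2.39, 2.39, 3.01, 3.01, 3.01].

## Interface

Orientations are given as a unit quaternion [w, x, y, z].
In Python, from rig import r gives the robot as it stands.
- The arm moves only by the tool carry_out, never from a script. Its argument "increments" is a list of rows, each a list of 3 entries, a list of its own where there are three numbers: the turn, a rotation vector about the tool's x, y, z in units of 6 degrees (1.0 is 6 degrees), then the shift along the tool's x, y, z in units of 40 mm (1.0 is 40 mm), then the finger opening in mm, from 0 to 94. A call has 1 to 8 rows; each row shifts and turns the commanded pose from where the row before left it, along the tool's axes as they then stand; what a row does not reach is not made up. A row lasts 1/10 s, in which the tool goes at most 50 mm and 8.59 degrees, less where a joint would pass 70% of its speed; a pose out of reach is approached as far as the arm can. A call is refused whole if a number of a shift passes 1 or a number of a turn 1, either way. A call with a gripper value outside its range is refused whole. The fingers move at their own pace and stop on an object; "squeeze" is the grip in N (left out, the last holds). Time passes only in rows, so rows that do not move let the fingers close. It gives the time, the measured TCP pose, the force, the opening and the grip force at its end, in the units of the state.
- r.sense(): the state, without advancing time (a new reading comes with each control period).
- r.capture(name): name is "scene" or "top" or "wrist"; returns a dict with "pixels" (400x640x3 uint8, red, green, blue), "fx", "fy", "cx", "cy" (pixels), "R" (3x3) and "t" (3): a world point X has camera coordinates R X + t. Camera axes: x right, y down, z forward; pixel columns grow to the right and rows downward; lengths in m; the calibration is good to about 2 mm. A picture is of the moment at which its call begins. There is no depth.
- r.sign_off(): hands the job in; it is judged then, once.
The state is a dict: "clock": time; "joint_positions": joint angles; "qvel": joint speeds; "tau": joint torques, N m; "eef_pos": TCP position; "ee_rot": TCP orientation; "force": force on the tool from outside, world axes, zero at the start; "ft_torque": the same for the moment, N m; "grip_width": opening from 0.0 (shut) to 1.0 (fully open); "grip_force": force on a finger pad.
Only numpy, scipy, OpenCV 4.12 (cv2) and the standard library are available. Lean on these libraries where they do the work, as an engineer would, in place of code of your own. Each camera call takes 0.05 s, during which the arm holds its last target. There are 200 camera calls.

## Task

Slide the marked mortar prism along the bench, without lifting it, until its red spot lies right under the pointed tip of the fixed pick-up on the blue stand, and let go of it. Then take the orange hand probe out of its white holder and hold it upright with its brass tip on the prism's blue spot, pressing gently at about 4 newtons (the spring tip roughly a third pushed in), the red spot still under the pick-up. Finish while holding the probe there, pressed and still; never ram the prism with it, and do not push into the stand or shift the other things on the bench.

Things in the scene. Friction and masses are not known exactly. Their poses are not given: they have to be found in the camera images.
- prism: Grey mortar prism, loose, lying flat, 160 x 40 x 40 mm, about 0.56 kg. Origin: centre of its underside, on the bench. x along its length, towards the red spot; y across (40 mm wide); z up.
- prism_red (a point): Centre of the red spot, a flat disc 14 mm across on the prism's top face (40 mm above the bench), on the centre line, 60 mm from the middle, 20 mm from the +x end.
- prism_blue (a point): Centre of the blue spot, a flat disc 14 mm across on the prism's top face, on the centre line, 60 mm from the middle, 20 mm from the -x end; 120 mm from the red spot.
- stand: Fixed stand. Origin: on the bench right below the pick-up's tip; z up. Blue base plate x 75 to 205, y -70 to 70 mm, 15 mm thick, +x pointing away from the robot. Post 16 mm thick at x = 140 mm, 320 mm tall; 12 mm boom 165 mm up; pick-up: blue cylinder 34 mm across, 78 to 200 mm up (44 mm square clamp at 165, cap up to 215 mm), below it a brass cone 22 mm wide at the top.
- stand_tip (a point): Lower end of the brass cone, 5 mm across, 48 mm above the bench: the prism passes 8 mm below it.
- holder: Fixed white holder, 80 x 80 mm, 85 mm tall, open at its -x and +x sides, with a 26 mm hole through the middle of its top plate (12 mm thick), in which the probe hangs upright. Origin: centre of its underside.
- probe: Hand probe, loose, 0.2 kg, hanging upright in the holder. Origin: centre of the flange's underside, on the holder's top; z up along the probe. Above: black flange 40 mm across, 5 mm thick; orange grip 26 x 26 mm (sides along x and y) from 5 to 62 mm; black button to 68 mm. Below: steel barrel 22 mm across to -50 mm; brass plunger 8 mm across, end at -74 mm when free.
- probe_tip (a point): Round lower end of the brass plunger, on the probe's axis, 74 mm below the probe's origin when free, 58 mm when fully pushed in.
- tipbody (a joint): How far the spring plunger is pushed into the probe: 0 free to 0.016 m fully in. Spring force = 1.6 N + 400 N/m x travel: about 4 N at 0.006 m, 8 N fully in.
- jar: Amber jar, 64 mm across, 85 mm tall, loose: leave alone. Origin: centre of its underside.
- beaker: Glass beaker, 80 mm across, 100 mm tall, loose: leave alone. Origin: centre of its underside.
- tray: Steel tray with the spare prism in it, 240 x 300 x 35 mm, loose: leave alone. Origin: centre of its underside.
- spare: Grey prism without spots, 160 x 40 x 40 mm, lying loose in the tray: leave alone. Origin: centre of its underside.
- wash: White bottle with red cap, 66 mm across, 160 mm tall, loose: leave alone. Origin: centre of its underside.

How it is judged:
By the outcome, as a careful person would: the job done as asked, in the order asked, and still so for the second after the job is handed in, while the arm keeps its last pose, push and grip.
It also fails if it takes over 70 s, if anything falls off the work surface, if the arm or the gripper's body presses on something with over 40 N, if the wrist force passes 120 N, or if a joint passes its speed limit or range.

## Working session

There is one attempt and no reset: what is moved stays moved. The work goes in short steps, Python scripts to look and compute and a tool call to move; the robot and the scene stay as the last step left them, time stands still between calls to the robot, and variables do not carry over. Pictures are saved under pics/ and viewed, at most 10 in all, crops included, and the job is handed in when it is done.

Besides the shell and the picture viewer there is one more tool, called after "Call:" as name(argument=value, ...) on one line, values as JSON. carry_out: Moves the arm, as the interface text tells. Its arguments: {"type":"object","properties":{"increments":{"type":"array"},"squeeze":{"type":"number"}},"required":["increments"]}

```bash
mkdir -p pics; ls; python3 - <<'E'
from rig import r
import cv2,numpy as np
print(r.sense(), r.tcp_to_tips)
for n in("scene","top"):
    c=r.capture(n); cv2.imwrite(f"pics/{n}0.png",c["pixels"][...,::-1]); np.savez(f"pics/{n}0.npz",**c)
    print(n,c["fx"],c["fy"],c["cx"],c["cy"],c["R"],c["t"])
E
```

```text
pics
{'clock': 0.0, 'joint_positions': array([ 0.98353519,  0.42673909,  0.07386444,  1.60658021, -0.03409167,
        1.11079074, -0.06708148]), 'qvel': array([-0.0020894 , -0.00087876, -0.00034111,  0.00018473,  0.00166178,
        0.00063343, -0.00135015]), 'tau': array([-4.27115128e-05, -9.35838675e+01,  3.66647042e+00, -4.54201198e+01,
       -4.87365271e-02,  2.01865355e-02,  7.67245092e-05]), 'eef_pos': array([ 0.2859337, -0.611    ,  0.2187831]), 'ee_rot': array([-6.00079592e-04,  9.76143215e-01,  2.17126757e-01, -1.87985233e-04]), 'force': array([ 0.21251648, -1.14551428, -0.23419969]), 'ft_torque': array([-0.02084445, -0.02557205,  0.04209724]), 'grip_force': 0.0, 'grip_width': 1.0010451523230917} 0.014
scene 411.35041664366014 411.35041664366014 322.00636766134244 193.66633169000934 [[-0.28459643  0.95831806 -0.02512724]
 [ 0.55616453  0.14370432 -0.81855366]
 [-0.78082386 -0.24693233 -0.57388024]] [ 0.21690419 -0.24246807  1.89705389]
top 388.5181999058287 388.5181999058287 313.30554840266495 192.10077318139116 [[ 0.01951543 -0.99980895  0.00110361]
 [-0.98013902 -0.01934935 -0.19736541]
 [ 0.19734906  0.00276998 -0.98032937]] [-0.04441709  0.5717603   1.49634127]
```

View pics/scene0.png

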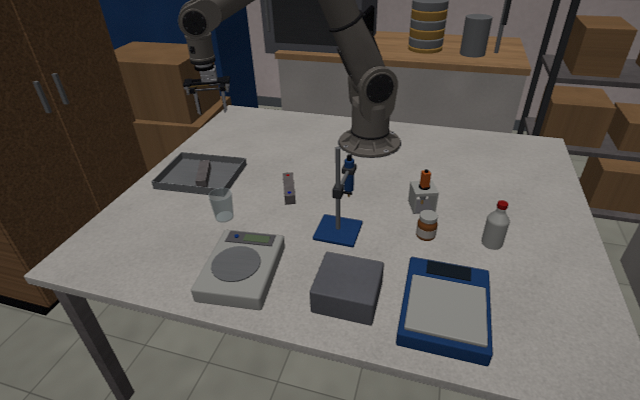

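View pics/top0.png

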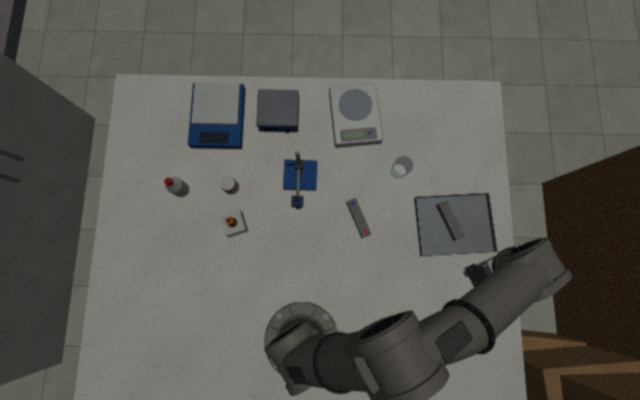

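The scene view shows the prism at about (290,188) with red at (288,175) and blue at (290,195). The stand base is at (338,230) and the holder with the orange probe at (424,195). In the top view, red is at (365,234), blue at (352,203), the pick-up at (298,202) and the holder at (235,223).

```bash
cat > h.py <<'E'
import cv2,numpy as np
from scipy.spatial.transform import Rotation as Ro
def ray(c,uv):
    R=c["R"];t=c["t"];d=R.T@np.array([(uv[0]-c["cx"])/c["fx"],(uv[1]-c["cy"])/c["fy"],1.])
    return -R.T@t,d/np.linalg.norm(d)
def onz(c,uv,z):
    o,d=ray(c,uv);return o+d*(z-o[2])/d[2]
def tri(*obs):
    A=np.zeros((3,3));b=np.zeros(3);rs=[ray(c,u) for c,u in obs]
    for o,d in rs:
        P=np.eye(3)-np.outer(d,d);A+=P;b+=P@o
    X=np.linalg.solve(A,b)
    return X,[round(1e3*np.linalg.norm(np.cross(X-o,d)),1) for o,d in rs]
def proj(c,X):
    p=c["R"]@np.asarray(X)+c["t"];return np.array([c["fx"]*p[0]/p[2]+c["cx"],c["fy"]*p[1]/p[2]+c["cy"]])
RNG=dict(red=[((0,110,60),(8,255,255)),((172,110,60),(180,255,255))],blue=[((110,90,50),(130,255,255))],
 orange=[((5,150,80),(18,255,255))],brass=[((18,80,60),(32,255,255))])
def mask(c,col):
    hsv=cv2.cvtColor(np.ascontiguousarray(c["pixels"]),cv2.COLOR_RGB2HSV)
    return sum(cv2.inRange(hsv,np.array(a),np.array(b)) for a,b in RNG[col])
def blobs(c,col,amin=6):
    n,l,s,ce=cv2.connectedComponentsWithStats(mask(c,col))
    return [(ce[i].round(1),s[i].tolist()) for i in range(1,n) if s[i][4]>=amin]
def load(n): return dict(np.load(f"pics/{n}.npz"))
def snap(r,n,k):
    c=r.capture(n);np.savez(f"pics/{k}.npz",**c);cv2.imwrite(f"pics/{k}.png",c["pixels"][...,::-1]);return c
E
python3 - <<'E'
from h import *
s,t=load("scene0"),load("top0")
for c,n in((s,"scene"),(t,"top")):
    for col in RNG:
        print(n,col,[(b[0].tolist(),b[1]) for b in blobs(c,col) if b[0][1]<260 and b[0][1]>130 and 200<b[0][0]<460])
for n,u,v in(("red",(365,234),0.04),("blue",(352,203),.04),("pickcap",(298,202),.215),("holder",(235,223),.085)):
    print(n,onz(t,u,v))
print(onz(s,(288,175),.04),onz(s,(290,195),.04))
from rig import r
w=snap(r,"wrist","w0");print(w["R"],-w["R"].T@w["t"],w["fx"])
E
```

```text
scene red []
scene blue [([288.8, 192.0], [287, 191, 4, 3, 10]), ([340.0, 224.0], [340, 221, 1, 7, 7]), ([236.0, 235.3], [234, 234, 5, 4, 12])]
scene orange [([425.0, 179.0], [420, 171, 11, 17, 127]), ([425.3, 225.5], [420, 223, 13, 5, 29])]
scene brass [([421.6, 201.7], [421, 200, 2, 4, 7])]
top red [([364.8, 231.0], [363, 230, 4, 3, 10])]
top blue [([352.8, 203.2], [351, 202, 4, 4, 11])]
top orange [([229.8, 221.0], [227, 218, 6, 7, 24])]
top brass []
red [ 0.41087422 -0.24097946  0.04      ]
blue [ 0.53432491 -0.18955403  0.04      ]
pickcap [0.50364898 0.02021543 0.215     ]
holder [0.43921612 0.26670988 0.085     ]
[ 0.42549248 -0.2369874   0.04      ] [ 0.55071194 -0.18265293  0.04      ]
[[ 4.24020257e-01 -9.05652188e-01 -9.67028970e-04]
 [-8.75899568e-01 -4.10361258e-01  2.53778613e-01]
 [-2.30231987e-01 -1.06760252e-01 -9.67261847e-01]] [ 0.35317222 -0.57907193  0.3840484 ] 352.2018599706948
```

Call:
carry_out(increments=[[[0,0,0],[0.75,-0.67,0],94],[[0,0,0],[0.75,-0.67,0],94],[[0,0,0],[0.75,-0.67,0],94],[[0,0,0],[0.75,-0.67,0],94],[[0,0,0],[0.75,-0.67,0],94],[[0,0,0],[0.75,-0.67,0],94],[[0,0,0],[0.75,-0.67,0],94],[[0,0,0],[0.75,-0.67,0],94]])

```text
clock: 0.95
eef_pos: [0.4129, -0.3138, 0.2195]
ee_rot: [0.0, 0.976, 0.217, -0.0]
force: [0.4, -0.5, -1.0]
grip_width: 0.995
grip_force: 0.0
```

Call:
carry_out(increments=[[[0,0,0],[0.75,-0.67,0],94],[[0,0,0],[0.75,-0.67,0],94],[[0,0,0],[0.75,-0.67,0],94],[[0,0,0],[0.75,-0.67,0],94],[[0,0,0],[0,0,0],94],[[0,0,0],[0,0,0],94]])

```text
clock: 1.55
eef_pos: [0.4759, -0.167, 0.2194]
ee_rot: [-0.0, 0.976, 0.218, -0.0]
force: [0.0, -0.3, 0.3]
grip_width: 0.998
grip_force: 0.0
```

```bash
python3 - <<'E'
from rig import r
from h import *
s=r.sense();print(s["clock"],s["eef_pos"],s["ee_rot"],s["force"])
w=snap(r,"wrist","w1");s=snap(r,"scene","s1");t=snap(r,"top","t1");
for c in(w,s,t):
  for col in RNG: print(col,[(b[0].tolist(),b[1]) for b in blobs(c,col,8)][:12])
print(-w["R"].T@w["t"])
E
```

```text
1.55 [ 0.47590903 -0.16695876  0.21938895] [-3.85400446e-05  9.75946415e-01  2.18010497e-01 -1.29387110e-04] [ 0.04899789 -0.33452801  0.29908323]
red [([357.5, 261.1], [351, 255, 14, 13, 136])]
blue [([365.6, 147.0], [359, 140, 15, 15, 174])]
orange []
brass [([106.4, 312.0], [100, 305, 13, 15, 116]), ([83.2, 347.4], [74, 310, 26, 67, 624]), ([551.4, 346.5], [540, 312, 19, 64, 403])]
red [([502.0, 204.7], [497, 201, 11, 9, 79])]
blue [([288.8, 192.0], [287, 191, 4, 3, 10]), ([236.0, 235.4], [234, 234, 5, 4, 12])]
orange [([417.0, 11.0], [414, 10, 7, 3, 8]), ([423.8, 12.6], [419, 12, 11, 3, 17]), ([433.7, 12.6], [431, 12, 7, 2, 9]), ([416.9, 30.8], [415, 30, 5, 3, 9]), ([426.7, 31.6], [424, 31, 6, 3, 9]), ([433.4, 31.4], [431, 31, 6, 2, 8]), ([414.9, 48.6], [413, 48, 4, 3, 8]), ([427.5, 49.7], [423, 49, 11, 3, 18]), ([424.9, 178.9], [420, 171, 11, 17, 131]), ([425.2, 225.5], [420, 223, 13, 5, 30])]
brass [([428.0, 15.0], [412, 9, 35, 12, 324]), ([425.7, 33.9], [410, 27, 35, 13, 297]), ([424.4, 49.5], [408, 45, 34, 8, 142]), ([282.7, 116.4], [279, 116, 9, 2, 11])]
red [([168.0, 181.1], [165, 178, 8, 8, 43])]
blue []
orange [([229.8, 221.0], [227, 218, 6, 7, 25])]
brass []
[ 0.54301122 -0.13472159  0.38455233]
```

View pics/w1.png

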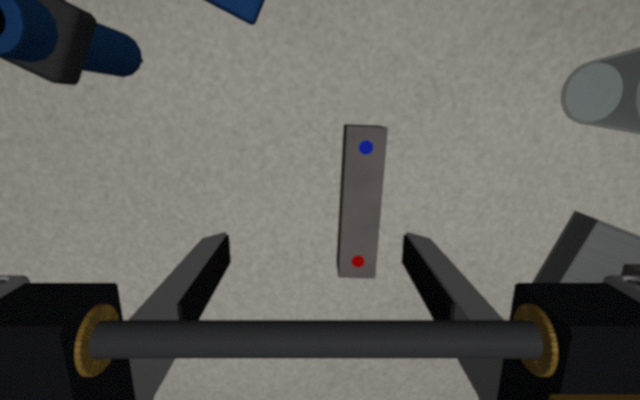

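The wrist view shows red at (357.5,261.1), blue at (365.6,147.0) and the pick-up cylinder's lower end near (130,60), which hides the cone.

```bash
python3 - <<'E'
from h import *
w,s,t,t0,w0=[load(k) for k in("w1","s1","t1","top0","w0")]
print("red",tri((w,(357.5,261.1)),(t0,(364.8,231.0))),onz(w,(357.5,261.1),.04))
print("blue",tri((w,(365.6,147.0)),(t0,(352.8,203.2)),(s,(288.8,192))),onz(w,(365.6,147.),.04))
print("probe",tri((s,(425,179)),(t0,(229.8,221))))
for n,X in (("tip",(.5,.02,.048)),("cylb",(.5,.02,.078))): print(n,proj(s,X),proj(w,X))
# blue base plate in scene & top: min-area rect
for c,k,lo in((s,"s",(300,200,380,260)),(t0,"t",(275,145,325,215))):
    hsv=cv2.cvtColor(np.ascontiguousarray(c["pixels"]),cv2.COLOR_RGB2HSV)
    m=cv2.inRange(hsv,np.array((95,100,25)),np.array((130,255,255)));x0,y0,x1,y1=lo
    z=np.zeros_like(m);z[y0:y1,x0:x1]=m[y0:y1,x0:x1]
    cs=cv2.findContours(z,0,2)[0];cc=max(cs,key=cv2.contourArea)
    q=cv2.boxPoints(cv2.minAreaRect(cc)) if k=="t" else cv2.approxPolyDP(cv2.convexHull(cc),4,True)[:,0]
    print(k,q.tolist(),[onz(c,u,.015)[:2].round(3).tolist() for u in q])
a=cv2.resize(s["pixels"][135:255,270:390],None,fx=4,fy=4,interpolation=2)
b=cv2.resize(t0["pixels"][140:260,215:335],None,fx=4,fy=4,interpolation=2)
im=cv2.resize(np.hstack([a,b]),(800,400));cv2.imwrite("pics/crop1.png",cv2.convertScaleAbs(im[...,::-1],alpha=1.5))
E
```

```text
red (array([ 0.42225103, -0.23965868,  0.04487276]), [np.float64(0.0), np.float64(0.0)]) [ 0.42052958 -0.24119903  0.04      ]
blue (array([ 0.53247999, -0.19360108,  0.03945985]), [np.float64(1.6), np.float64(1.4), np.float64(0.6)]) [ 0.53098651 -0.19395047  0.04      ]
probe (array([0.44300512, 0.27941305, 0.11565439]), [np.float64(1.2), np.float64(1.2)])
tip [347.83615141 193.44245913] [140.77093975  77.84273838]
cylb [347.92854575 186.50653773] [123.24389003  74.75968012]
s [[324, 215], [361, 221], [353, 246], [313, 238]] [[0.602, -0.04], [0.601, 0.091], [0.73, 0.093], [0.726, -0.041]]
t [[300.0, 161.0], [316.0, 161.0], [316.0, 189.0], [300.0, 189.0]] [[0.712, 0.025], [0.714, -0.042], [0.594, -0.044], [0.593, 0.022]]
```

View pics/crop1.png

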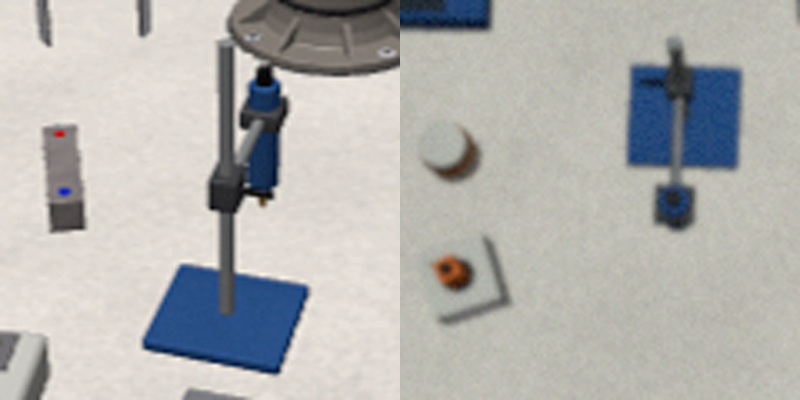

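The crop shows the cone tip at about scene pixel (349,196), the stand's plate square to x, and the holder turned by some 20°.

```bash
python3 - <<'E'
from h import *
s,t0,w=load("scene0"),load("top0"),load("w1")
print("tip scene",onz(s,(348.9,195.9),.048),"cap top",onz(t0,(297.5,200.9),.215))
q=[-0.00004,.97595,.21801,-.00013];p=np.array([.47591,-.16696,.21939])
Rt=Ro.from_quat(q,scalar_first=True).as_matrix()
Rc=w["R"]@Rt; tc=w["R"]@p+w["t"]   # tool->cam
np.savez("pics/hand.npz",Rc=Rc,tc=tc); print("cam in tool",-Rc.T@tc)
for z in(.12,.16,.2):
  for a in(0,12,18,24):
    for dy in(0,-.05):
      R2=Rt@Ro.from_rotvec([np.radians(a),0,0]).as_matrix();p2=np.array([.49,-.17+dy,z])
      c=dict(w);c["R"]=Rc@R2.T;c["t"]=tc-c["R"]@p2
      o=-c["R"].T@c["t"]; d=o-np.array((.525,.0255,.048))
      print(z,a,dy,proj(c,(.525,.0255,.048)).round(),np.degrees(np.arctan2(np.hypot(*d[:2]),d[2])).round())
E
```

```text
tip scene [0.5138442  0.02723044 0.048     ] cap top [0.50759435 0.02210712 0.215     ]
cam in tool [ 0.07440225 -0.00064258 -0.16517983]
0.12 0 0 [56. 41.] 35.0
0.12 0 -0.05 [-25.   3.] 42.0
0.12 12 0 [115.  50.] 41.0
0.12 12 -0.05 [56. 20.] 47.0
0.12 18 0 [141.  53.] 43.0
0.12 18 -0.05 [90. 26.] 49.0
0.12 24 0 [165.  55.] 46.0
0.12 24 -0.05 [122.  31.] 52.0
0.16 0 0 [95. 51.] 31.0
0.16 0 -0.05 [27. 20.] 38.0
0.16 12 0 [151.  58.] 36.0
0.16 12 -0.05 [100.  32.] 42.0
0.16 18 0 [177.  60.] 39.0
0.16 18 -0.05 [131.  36.] 45.0
0.16 24 0 [201.  61.] 41.0
0.16 24 -0.05 [160.  39.] 47.0
0.2 0 0 [124.  59.] 28.0
0.2 0 -0.05 [66. 31.] 34.0
0.2 12 0 [179.  63.] 33.0
0.2 12 -0.05 [134.  40.] 38.0
0.2 18 0 [205.  65.] 35.0
0.2 18 -0.05 [163.  44.] 41.0
0.2 24 0 [229.  66.] 37.0
0.2 24 -0.05 [192.  46.] 43.0
```

Call:
carry_out(increments=[[[0,0,0],[0.25,0,1],94],[[0,0,0],[0,0,1],94],[[1,0,0],[0,0,0],94],[[1,0,0],[0,0,0],94],[[1,0,0],[0,0,0],94],[[0,0,0],[0,0,0],94],[[0,0,0],[0,0,0],94]])

```text
clock: 2.4
eef_pos: [0.4845, -0.1645, 0.1389]
ee_rot: [-0.152, 0.964, 0.213, -0.034]
force: [-0.7, 1.6, 0.7]
grip_width: 0.999
grip_force: 0.0
```

```bash
python3 - <<'E'
from rig import r
from h import *
w=snap(r,"wrist","w2")
print(r.sense()["eef_pos"],r.sense()["clock"],proj(w,(.518,.026,.048)))
for col in RNG: print(col,[(b[0].tolist(),b[1]) for b in blobs(w,col,15)])
E
```

```text
[ 0.48452096 -0.16360786  0.13926006] 2.45 [162.52204362  61.47556727]
red [([404.8, 317.9], [397, 315, 16, 6, 75])]
blue [([421.8, 173.8], [412, 164, 21, 21, 335])]
orange []
brass [([523.6, 308.1], [521, 306, 6, 7, 24]), ([80.7, 346.4], [74, 310, 20, 67, 442]), ([550.5, 346.0], [538, 310, 21, 67, 471]), ([536.1, 362.8], [535, 360, 3, 7, 17])]
```

Call:
carry_out(increments=[[[0,0,0],[0,1,0],94],[[0,0,0],[0,0.25,0],94],[[0,0,0],[0,0,0],94],[[0,0,0],[0,0,0],94]])

```text
clock: 2.85
eef_pos: [0.5048, -0.2051, 0.1244]
ee_rot: [-0.153, 0.964, 0.215, -0.034]
force: [-0.7, 0.0, -0.5]
grip_width: 1.001
grip_force: 0.0
```

```bash
python3 - <<'E'
from rig import r
from h import *
w=snap(r,"wrist","w3")
print(r.sense()["eef_pos"],r.sense()["clock"],proj(w,(.518,.026,.048)))
for col in RNG: print(col,[(b[0].tolist(),b[1]) for b in blobs(w,col,15)])
a=load("w2")["pixels"][:200,40:340];b=w["pixels"][:200,0:300]
cv2.imwrite("pics/crop2.png",cv2.convertScaleAbs(cv2.resize(np.hstack([a,b]),(800,267))[...,::-1],alpha=1.5))
E
```

```text
[ 0.50488368 -0.20497205  0.12454849] 2.9 [103.68400971  62.47118633]
red [([343.9, 318.7], [338, 317, 13, 4, 45])]
blue [([354.3, 175.8], [345, 166, 20, 20, 316])]
orange []
brass [([523.6, 307.7], [521, 306, 6, 5, 20]), ([80.7, 346.5], [74, 311, 20, 66, 441]), ([550.4, 345.9], [538, 310, 21, 67, 477]), ([536.2, 363.0], [534, 360, 5, 8, 20])]
```

View pics/crop2.png

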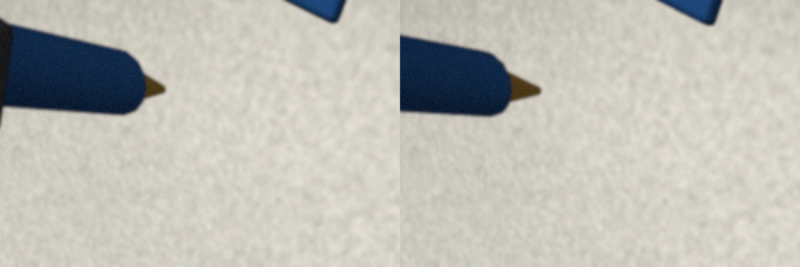

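The tip lies at about (163.7,67.5) in w2 and (105.7,68.2) in w3.

```bash
python3 - <<'E'
from h import *
obs=[]
for k,u in(("w2",(164,67)),("w3",(106,68))):
    c=load(k);hsv=cv2.cvtColor(c["pixels"],cv2.COLOR_RGB2HSV)
    m=cv2.inRange(hsv,np.array((8,90,20)),np.array((35,255,255)));x,y=u
    z=np.zeros_like(m);z[y-20:y+20,x-30:x+12]=m[y-20:y+20,x-30:x+12]
    ys,xs=np.nonzero(z);xm=xs.max();e=ys[xs>=xm-2]
    print(k,len(xs),xm,e.mean());obs.append((c,(xm-0.5,e.mean())))
s=load("scene0")
print("tip w",tri(*obs),tri(*obs,(s,(348.9,195.9))),[onz(c,u,.048) for c,u in obs])
B=tri((load("w1"),(365.6,147.)),(load("w2"),(421.8,173.8)),(load("w3"),(354.3,175.8)))
print("blue",B,[onz(load(k),u,.04).round(4) for k,u in(("w1",(365.6,147.)),("w2",(421.8,173.8)),("w3",(354.3,175.8)))])
E
```

```text
w2 123 162 66.14285714285714
w3 234 104 67.27272727272727
tip w (array([0.51365189, 0.027736  , 0.04569923]), [np.float64(0.1), np.float64(0.1)]) (array([0.51379209, 0.02676251, 0.04717785]), [np.float64(0.3), np.float64(0.5), np.float64(0.7)]) [array([0.51425486, 0.02587097, 0.048     ]), array([0.5143772 , 0.02529291, 0.048     ])]
blue (array([ 0.53109215, -0.19364701,  0.04069396]), [np.float64(0.2), np.float64(0.2), np.float64(0.1)]) [array([ 0.531, -0.194,  0.04 ]), array([ 0.531 , -0.1935,  0.04  ]), array([ 0.531 , -0.1936,  0.04  ])]
```

Call:
carry_out(increments=[[[-1,0,0],[0,0,0],94],[[-1,0,0],[0,0,0],94],[[-1,0,0],[0,0,0],94],[[0,0,0.32],[0.2,0,0],94],[[0,0,0],[0,0,0.75],80],[[0,0,0],[0,0,0],80],[[0,0,0],[0,0,0],80]])

```text
clock: 3.6
eef_pos: [0.5119, -0.2022, 0.0945]
ee_rot: [-0.0, 0.98, 0.201, -0.0]
force: [-0.9, -0.3, 0.9]
grip_width: 0.853
grip_force: 0.0
```

```bash
cat > st.py <<'E'
from rig import r
from h import *
s=r.sense();R=Ro.from_quat(s["ee_rot"],scalar_first=True).as_matrix()
print("t",round(s["clock"],2),"pos",s["eef_pos"].round(4),"yaw",np.degrees(np.arctan2(R[1,0],R[0,0])).round(2),"z",R[:,2].round(4),"F",s["force"].round(1),"w",round(s["grip_width"]*94,1),"gf",round(s["grip_force"],1),"j7",s["joint_positions"].round(2))
E
python3 st.py
```

```text
t 3.6 pos [ 0.5119 -0.2022  0.0945] yaw 23.21 z [-8.e-04  4.e-04 -1.e+00] F [-0.9 -0.3  0.9] w 80.2 gf 0.0 j7 [ 0.38  0.38 -0.15  1.99  0.08  0.78 -0.98]
```

Call:
carry_out(increments=[[[0,0,-1],[0.66,0,0],80],[[0,0,-1],[0,0,0],80],[[0,0,-1],[0,0,0],80],[[0,0,-1],[0,0,0],80],[[0,0,-1],[0,0,0],80],[[0,0,-1],[0,0,0],80],[[0,0,-1],[0,0,0],80],[[0,0,-1],[0,0,0],80]])

```text
clock: 4.4
eef_pos: [0.5369, -0.1928, 0.0954]
ee_rot: [0.001, 0.812, 0.583, 0.0]
force: [-0.1, 0.4, 0.6]
grip_width: 0.85
grip_force: 0.0
```

Call:
carry_out(increments=[[[0,0,-1],[0,0,0],80],[[0,0,-1],[0,0,0],80],[[0,0,-1],[0,0,0],80],[[0,0,-1],[0,0,0],80],[[0,0,-1],[0,0,0],80],[[0,0,-1],[0,0,0],80],[[0,0,-1],[0,0,0],80],[[0,0,-1],[0,0,0],80]])

```text
clock: 5.2
eef_pos: [0.5368, -0.193, 0.0954]
ee_rot: [0.001, 0.505, 0.863, -0.0]
force: [-0.0, -0.9, -0.2]
grip_width: 0.852
grip_force: 0.0
```

Call:
carry_out(increments=[[[0,0,-1],[0,0,0],80],[[0,0,-1],[0,0,0],80],[[0,0,-1],[0,0,0],80],[[0,0,-1],[0,0,0],80],[[0,0,-1],[0,0,0],80],[[0,0,-1],[0,0,0],80],[[0,0,-1],[0,0,0],80],[[0,0,-1],[0,0,0],80]])

```text
clock: 6.0
eef_pos: [0.5368, -0.1931, 0.0954]
ee_rot: [0.0, 0.11, 0.994, -0.001]
force: [0.3, -0.8, -1.0]
grip_width: 0.851
grip_force: 0.0
```

Call:
carry_out(increments=[[[0,0,-1],[0,0,0],80],[[0,0,-1],[0,0,0],80],[[0,0,-1],[0,0,0],80],[[0,0,-1],[0,0,0],80],[[0,0,-1],[0,0,0],80],[[0,0,-1],[0,0,0],80],[[0,0,0],[0,0,0],80],[[0,0,0],[0,0,0],80]])

```text
clock: 6.8
eef_pos: [0.5366, -0.193, 0.0948]
ee_rot: [0.0, -0.199, 0.98, -0.0]
force: [-1.0, 0.7, 0.4]
grip_width: 0.852
grip_force: 0.0
```

```bash
python3 st.py; python3 - <<'E'
from rig import r
from h import *
w=snap(r,"wrist","w4")
for col in("red","blue"):
    for b in blobs(w,col,15): print(col,b[0],b[1],onz(w,b[0],.04).round(4))
E
```

```text
t 6.8 pos [ 0.5366 -0.193   0.0948] yaw -157.06 z [ 4.e-04 -7.e-04 -1.e+00] F [-1.   0.7  0.4] w 80.1 gf 0.0 j7 [ 0.89  0.54 -0.85  1.91  0.51  0.92  1.77]
red [316.5  12.5] [304, 0, 26, 27, 546] [ 0.4207 -0.241   0.04  ]
blue [317.4 215.6] [307, 205, 22, 22, 374] [ 0.5311 -0.1935  0.04  ]
```

Call:
carry_out(increments=[[[0,0,0],[0,0.04,0.95],80],[[0,0,0],[0,0,0.9],60],[[0,0,0],[0,0,0.05],50],[[0,0,0],[0,0,0],44],[[0,0,0],[0,0,0],40],[[0,0,0],[0,0,0],36],[[0,0,0],[0,0,0],36],[[0,0,0],[0,0,0],36]], squeeze=35)

```text
clock: 7.65
eef_pos: [0.5366, -0.1914, 0.0194]
ee_rot: [0.001, -0.201, 0.98, -0.001]
force: [-2.0, -0.7, 10.6]
grip_width: 0.421
grip_force: 35.0
```

```bash
python3 st.py; python3 - <<'E'
from rig import r
from h import *
w=snap(r,"wrist","w5")
for col in("red","blue"):
    for b in blobs(w,col,15): print(col,b[0],b[1],onz(w,b[0],.04).round(4))
E
```

```text
t 7.65 pos [ 0.5366 -0.1914  0.0194] yaw -156.86 z [ 0.0015 -0.001  -1.    ] F [-2.  -0.7 10.6] w 39.6 gf 35.0 j7 [ 0.83  0.64 -0.77  1.96  0.62  0.8   1.68]
blue [315.7 264. ] [300, 250, 32, 29, 750] [ 0.5308 -0.1932  0.04  ]
```

Call:
carry_out(increments=[[[0,0,0],[0,0,-0.01],36],[[0,0,0],[0,0,0],36]])

```text
clock: 7.9
eef_pos: [0.5366, -0.1914, 0.0194]
ee_rot: [0.001, -0.201, 0.98, -0.001]
force: [-0.5, -1.1, 9.2]
grip_width: 0.423
grip_force: 35.0
```

Call:
carry_out(increments=[[[0,0,0.3],[0,0,-0.01],36],[[0,0,0.7],[0,0,0],36],[[0,0,0.8],[0,0,0],36],[[0,0,0.8],[0,0,0],36],[[0,0,0.8],[0,0,0],36],[[0,0,0.8],[0,0,0],36],[[0,0,0.8],[0,0,0],36],[[0,0,0.8],[0,0,0],36]])

```text
clock: 8.7
eef_pos: [0.5362, -0.1916, 0.0194]
ee_rot: [0.0, 0.104, 0.995, -0.0]
force: [0.4, -2.2, 4.6]
grip_width: 0.424
grip_force: 35.0
```

Call:
carry_out(increments=[[[0,0,0.8],[0,0,0],36],[[0,0,0.8],[0,0,0],36],[[0,0,0.8],[0,0,0],36],[[0,0,0.8],[0,0,0],36],[[0,0,0.8],[0,0,0],36],[[0,0,0.8],[0,0,0],36],[[0,0,0.8],[0,0,0],36],[[0,0,0.8],[0,0,0],36]])

```text
clock: 9.5
eef_pos: [0.5359, -0.1916, 0.0194]
ee_rot: [0.0, 0.425, 0.905, -0.0]
force: [-2.4, -2.8, 6.2]
grip_width: 0.428
grip_force: 35.0
```

Call:
carry_out(increments=[[[0,0,0.8],[0,0,0],36],[[0,0,0.8],[0,0,0],36],[[0,0,0.8],[0,0,0],36],[[0,0,0.6],[0,0,0],36],[[0,0,0.3],[0,0,0],36],[[0,0,0],[0,0,0],36],[[0,0,0],[0,0,0],36]])

```text
clock: 10.2
eef_pos: [0.5359, -0.1913, 0.0194]
ee_rot: [0.0, 0.573, 0.82, -0.0]
force: [-3.1, -1.2, 7.4]
grip_width: 0.42
grip_force: 35.0
```

```bash
python3 st.py; python3 - <<'E'
from rig import r
from h import *
w=snap(r,"wrist","w6");t=snap(r,"top","t6");s=snap(r,"scene","s6")
for c,n in((w,"w"),(t,"t"),(s,"s")):
  for col in("red","blue"):
    for b in blobs(c,col,6):
        X=onz(c,b[0],.04)
        if np.hypot(X[0]-.53,X[1]+.13)<.25: print(n,col,b[0],b[1][4],X.round(4))
E
```

```text
t 10.2 pos [ 0.5359 -0.1913  0.0194] yaw 110.08 z [ 0.e+00 -4.e-04 -1.e+00] F [-3.1 -1.2  7.4] w 39.5 gf 35.0 j7 [ 0.54  0.54 -0.39  1.97  0.31  0.69  0.3 ]
w blue [315.5 264.1] 753 [ 0.5339 -0.1842  0.04  ]
t red [322.1 212.3] 9 [ 0.4942 -0.0699  0.04  ]
s red [323.7 190.9] 9 [ 0.4952 -0.0718  0.04  ]
```

Call:
carry_out(increments=[[[0,0,0],[0.1,0.06,0],36],[[0,0,0],[0.24,0.15,0],36],[[0,0,0],[0.26,0.17,0],36],[[0,0,0],[0.26,0.17,0],36],[[0,0,0],[0.26,0.17,0],36],[[0,0,0],[0.26,0.17,0],36],[[0,0,0],[0.26,0.17,0],36],[[0,0,0],[0.2,0.12,0],36]])

```text
clock: 11.15
eef_pos: [0.5551, -0.1062, 0.0194]
ee_rot: [0.0, 0.573, 0.82, -0.0]
force: [-0.9, -7.5, 6.1]
grip_width: 0.422
grip_force: 35.0
```

Call:
carry_out(increments=[[[0,0,0],[0.15,0.1,0],36],[[0,0,0],[0.1,0.05,0],36],[[0,0,0],[0,0,0],36],[[0,0,0],[0,0,0],36]])

```text
clock: 11.55
eef_pos: [0.5574, -0.0942, 0.0194]
ee_rot: [0.0, 0.573, 0.82, 0.0]
force: [-0.4, -1.3, 4.8]
grip_width: 0.425
grip_force: 35.0
```

```bash
python3 st.py; python3 - <<'E'
from rig import r
from h import *
w=snap(r,"wrist","w7")
for col in("red","blue"):
    for b in blobs(w,col,6):
        X=onz(w,b[0],.04); print(col,b[0],b[1][4],X.round(4))
E
```

```text
t 11.55 pos [ 0.5574 -0.0942  0.0194] yaw 110.11 z [ 6.e-04 -2.e-04 -1.e+00] F [-0.4 -1.3  4.8] w 40.0 gf 35.0 j7 [ 0.37  0.54 -0.4   1.98  0.32  0.68  0.12]
blue [315.4 264.1] 753 [ 0.5553 -0.0871  0.04  ]
```

View pics/w7.png

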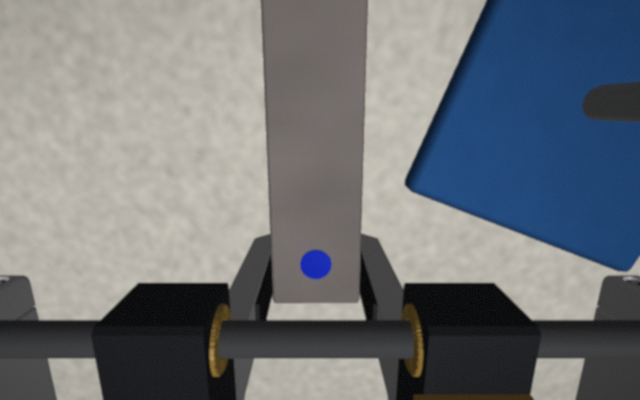

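The wrist view shows the blue spot at (315.5,264), unmoved in the hand. The plate's corner at (407,185) is clear of the prism. I'll release it, rise and look.

Call:
carry_out(increments=[[[0,0,0],[0,0,0],50],[[0,0,0],[0,0,0],60],[[0,0,0],[0,0,0],60],[[0,0,0],[0,0,-0.3],60],[[0,0,0],[0,0,-0.8],60],[[0,0,0],[-0.5,0,-0.7],60],[[0,0.5,0],[-0.75,0,0],60],[[0,1,0],[0,0,0],60]])

```text
clock: 12.4
eef_pos: [0.5758, -0.1429, 0.0935]
ee_rot: [-0.063, 0.571, 0.818, 0.046]
force: [-0.2, 1.1, -0.6]
grip_width: 0.639
grip_force: 0.0
```

Call:
carry_out(increments=[[[0,1,0],[0,0,0],60],[[0,1,0],[0,0,0],60],[[0,1,0],[0,0,0],60],[[0,0.5,0],[0,0,0],60],[[0,0,0],[0,0,0],60],[[0,0,0],[0,0,0],60]])

```text
clock: 13.0
eef_pos: [0.5744, -0.1409, 0.0912]
ee_rot: [-0.212, 0.553, 0.792, 0.148]
force: [0.1, 1.1, 0.6]
grip_width: 0.642
grip_force: 0.0
```

```bash
python3 st.py; python3 - <<'E'
from rig import r
from h import *
w=snap(r,"wrist","w8")
print(proj(w,(.514,.026,.048)))
for col in("red","blue","brass"):
    for b in blobs(w,col,6):
        X=onz(w,b[0],.04); print(col,b[0],b[1],X.round(4))
cv2.imwrite("pics/w8b.png",cv2.convertScaleAbs(w["pixels"][...,::-1],alpha=1.5))
E
```

```text
t 13.0 pos [ 0.5744 -0.1409  0.0912] yaw 110.18 z [-0.1717  0.4687 -0.8665] F [0.1 1.1 0.6] w 60.3 gf 0.0 j7 [ 0.74  0.71 -0.56  1.63 -0.08  1.19  0.64]
[315.90704785  29.29027819]
red [315.1  37. ] [306, 29, 19, 16, 220] [0.5135 0.0256 0.04  ]
blue [315.9 183.6] [306, 174, 21, 20, 326] [ 0.5554 -0.0867  0.04  ]
brass [316.3  22.1] [308, 16, 17, 15, 135] [0.5096 0.039  0.04  ]
brass [169.8 341.1] [158, 305, 31, 72, 1083] [ 0.5063 -0.213   0.04  ]
brass [450.3 311.4] [448, 305, 6, 15, 56] [ 0.6635 -0.1367  0.04  ]
brass [466.  345.2] [455, 306, 19, 71, 581] [ 0.6775 -0.1526  0.04  ]
brass [524.4 397. ] [465, 395, 121, 5, 591] [ 0.7168 -0.1686  0.04  ]
```

View pics/w8b.png

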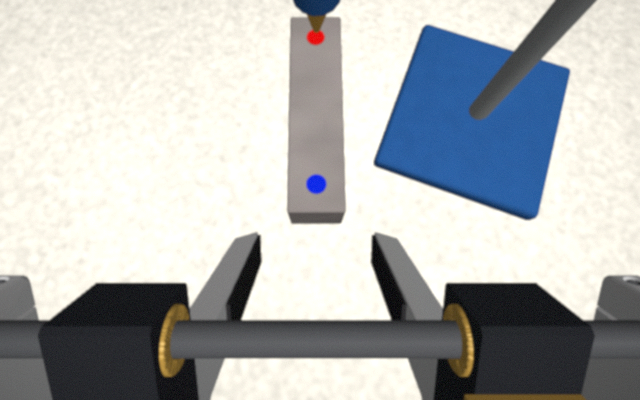

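The view shows the cone tip at (316,30) over the red spot at (315,36) and the blue spot at (316,184), so the placing is good to about a millimetre. Next I go to the holder, passing on the robot's side of the pick-up.

Call:
carry_out(increments=[[[0,-1,0],[0,0,-0.5],70],[[0,-1,0],[0,0,-0.7],70],[[0,-1,0],[0,-0.4,-0.7],70],[[0,-1,0],[0,-0.4,-0.7],70],[[0,-1,0],[0,-0.5,-0.7],70],[[0,0,0],[0,-0.5,-0.8],70],[[0,0,0],[0,0,-0.3],70],[[0,0,0],[0,0,0],70]])

```text
clock: 13.85
eef_pos: [0.5211, -0.2019, 0.2622]
ee_rot: [0.003, 0.572, 0.82, 0.0]
force: [0.0, 0.2, 0.6]
grip_width: 0.745
grip_force: 0.0
```

```bash
python3 st.py
```

```text
t 13.85 pos [ 0.5211 -0.2019  0.2622] yaw 110.21 z [ 0.0043 -0.0026 -1.    ] F [0.  0.2 0.6] w 70.0 gf 0.0 j7 [ 0.67  0.23 -0.49  1.8   0.12  1.14  0.49]
```

Call:
carry_out(increments=[[[0,0,0],[0.6,0,0],70],[[0,0,0],[0.95,0,0],70],[[0,0,0],[0.95,0,0],70],[[0,0,0],[0.95,0.1,0],70],[[0,0,0],[0.95,0.1,0],70],[[0,0,0],[0.95,0.15,0],70],[[0,0,0],[0.95,0.2,0],70],[[0,0,0],[0.95,0.25,0],70]])

```text
clock: 14.65
eef_pos: [0.4495, 0.0828, 0.2585]
ee_rot: [-0.001, 0.572, 0.82, -0.0]
force: [1.0, -0.0, -0.3]
grip_width: 0.746
grip_force: 0.0
```

Call:
carry_out(increments=[[[0,0,0],[0.95,0.25,0],70],[[0,0,0],[0.95,0.25,0],70],[[0,0,0],[0.95,0.25,0],70],[[0,0,0],[0,0,0],70],[[0,0,0],[0,0,0],70]])

```text
clock: 15.15
eef_pos: [0.4385, 0.1994, 0.2584]
ee_rot: [-0.001, 0.571, 0.821, -0.0]
force: [0.1, 0.0, 0.2]
grip_width: 0.744
grip_force: 0.0
```

```bash
python3 st.py; python3 - <<'E'
from rig import r
from h import *
w=snap(r,"wrist","w9")
for b in blobs(w,"orange",30): print(b)
cv2.imwrite("pics/w9b.png",cv2.convertScaleAbs(w["pixels"][...,::-1],alpha=1.4))
E
```

```text
t 15.15 pos [0.4385 0.1994 0.2584] yaw 110.32 z [-1.9e-03  7.0e-04 -1.0e+00] F [0.1 0.  0.2] w 69.9 gf 0.0 j7 [ 0.21  0.14 -0.83  1.94  0.11  1.11 -0.31]
(array([352.3, 110.6]), [335, 92, 37, 39, 873])
```

View pics/w9b.png

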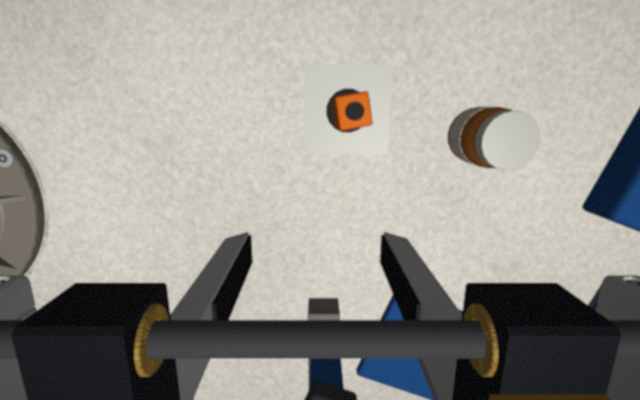

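The wrist view shows the probe's button at (354,111) and its flange at (347,111). The holder spans (305–390, 66–155) and the jar is at (500,137), clear of the fingers.

```bash
cat > pr.py <<'E'
from h import *
def probe(k):
    c=load(k);m=mask(c,"orange");n,l,s,ce=cv2.connectedComponentsWithStats(m);i=1+np.argmax(s[1:,4])
    z=(l==i).astype(np.uint8);cs=cv2.findContours(z,0,2)[0];h=cv2.convexHull(max(cs,key=cv2.contourArea))
    z2=np.zeros_like(z);cv2.fillConvexPoly(z2,h,1)
    hole=(z2>0)&(c["pixels"].max(2)<50)&(l!=i)
    z3=cv2.morphologyEx(hole.astype(np.uint8),cv2.MORPH_OPEN,np.ones((5,5)))
    n,l3,s3,c3=cv2.connectedComponentsWithStats(z3);j=1+np.argmax(s3[1:,4]);b=c3[j]
    rect=cv2.boxPoints(cv2.minAreaRect(h));W=np.array([onz(c,u,.147) for u in rect]);e=W[1]-W[0];f=W[2]-W[1]
    print(k,"button",b.round(1),s3[j].tolist(),"z.153",onz(c,b,.153).round(4),"rect",np.linalg.norm(e).round(4),np.linalg.norm(f).round(4),"yaw",np.degrees(np.arctan2(e[1],e[0])).round(1)%90,"ctr",W.mean(0).round(4))
    q=cv2.approxPolyDP(h,2.5,True)[:,0];print(" poly",q.tolist())
    return c,b
if __name__=="__main__": probe("w9")
E
python3 pr.py
```

```text
w9 button [354.4 110.6] [347, 103, 16, 16, 208] z.153 [0.4407 0.2781 0.153 ] rect 0.0248 0.0262 yaw 28.7 ctr [0.4405 0.2775 0.147 ]
 poly [[367, 93], [371, 122], [340, 129], [335, 98]]
```

Call:
carry_out(increments=[[[0,0,0],[0.6,0.24,0.2],70],[[0,0,0],[0.6,0.24,0.4],70],[[0,0,0],[0.63,0.25,0.4],70],[[0,0,-0.7],[0,0,0],70],[[0,0,-0.7],[0,0,0],70],[[0,0,0],[0,0,0],70],[[0,0,0],[0,0,0],70]])

```text
clock: 15.9
eef_pos: [0.4416, 0.2761, 0.2193]
ee_rot: [-0.0, 0.512, 0.859, -0.0]
force: [0.3, 0.3, -0.6]
grip_width: 0.74
grip_force: 0.0
```

```bash
python3 st.py; python3 - <<'E'
from rig import r
from pr import *
w=snap(r,"wrist","w10")
a=probe("w9");b=probe("w10");print("button",tri(a,b))
s=r.sense();c=load("w10")
cv2.imwrite("pics/w10c.png",cv2.resize(w["pixels"][100:330,180:460],None,fx=2,fy=2)[...,::-1])
E
```

```text
t 15.9 pos [0.4416 0.2761 0.2193] yaw 118.35 z [-3.e-04 -2.e-04 -1.e+00] F [ 0.3  0.3 -0.6] w 69.5 gf 0.0 j7 [ 0.07  0.28 -0.88  1.91  0.24  1.07 -0.41]
w9 button [354.4 110.6] [347, 103, 16, 16, 208] z.153 [0.4407 0.2781 0.153 ] rect 0.0248 0.0262 yaw 28.7 ctr [0.4405 0.2775 0.147 ]
 poly [[367, 93], [371, 122], [340, 129], [335, 98]]
w10 button [315.  215.4] [307, 207, 17, 18, 260] z.153 [0.4403 0.2791 0.153 ] rect 0.025 0.025 yaw 28.4 ctr [0.4404 0.2789 0.147 ]
 poly [[331, 196], [332, 228], [299, 229], [297, 198]]
button (array([0.44095073, 0.27815749, 0.14955062]), [np.float64(0.1), np.float64(0.1)])
```

View pics/w10c.png

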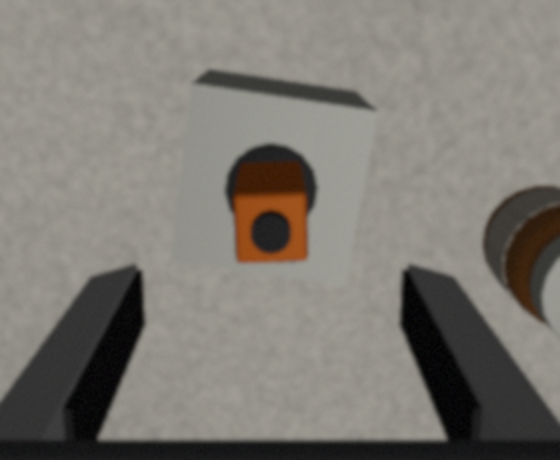

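The crop shows the orange grip square to the jaws and centred on the button. Flange and jar lie clear of the fingers.

Call:
carry_out(increments=[[[0,0,0],[0.07,0,0.5],60],[[0,0,0],[0,0,0.8],60],[[0,0,0],[0,0,0.8],60],[[0,0,0],[0,0,0.45],50],[[0,0,0],[0,0,0],40],[[0,0,0],[0,0,0],30],[[0,0,0],[0,0,0],22],[[0,0,0],[0,0,0],22]], squeeze=25)

```text
clock: 16.75
eef_pos: [0.4405, 0.2798, 0.1188]
ee_rot: [0.001, 0.511, 0.86, 0.001]
force: [-1.6, -0.2, 6.0]
grip_width: 0.274
grip_force: 25.0
```

Call:
carry_out(increments=[[[0,0,0],[0,0,0],22],[[0,0,0],[0,0,0],22]])

```text
clock: 16.95
eef_pos: [0.4405, 0.2798, 0.1188]
ee_rot: [0.001, 0.511, 0.86, 0.001]
force: [-0.9, -0.7, 8.1]
grip_width: 0.273
grip_force: 25.0
```

```bash
python3 st.py
```

```text
t 16.95 pos [0.4405 0.2798 0.1188] yaw 118.54 z [ 1.7e-03  5.0e-04 -1.0e+00] F [-0.9 -0.7  8.1] w 25.6 gf 25.0 j7 [-0.01  0.41 -0.81  2.    0.38  0.88 -0.54]
```

Call:
carry_out(increments=[[[0,0,0],[0,0,-0.3],22],[[0,0,0],[0,0,-0.5],22],[[0,0,0],[0,0,-0.7],22],[[0,0,0],[0,0,-0.9],22],[[0,0,0],[0,0,-0.9],22],[[0,0,0],[0,0,-0.9],22],[[0,0,0],[0,0,-0.9],22],[[0,0,0],[0,0,-0.9],22]])

```text
clock: 17.75
eef_pos: [0.4393, 0.2795, 0.3603]
ee_rot: [0.0, 0.511, 0.86, 0.0]
force: [1.0, 0.1, -1.7]
grip_width: 0.276
grip_force: 25.0
```

```bash
python3 st.py
```

```text
t 17.75 pos [0.4393 0.2795 0.3603] yaw 118.59 z [ 9.e-04  2.e-04 -1.e+00] F [ 1.   0.1 -1.7] w 26.0 gf 25.0 j7 [ 0.13  0.15 -0.91  1.72  0.12  1.33 -0.3 ]
```

Call:
carry_out(increments=[[[0,0,0],[-0.4,-0.22,0],22],[[0,0,0],[-0.8,-0.43,0],22],[[0,0,0],[-0.8,-0.43,0],22],[[0,0,0],[-0.8,-0.43,0],22],[[0,0,0],[-0.8,-0.43,0],22],[[0,0,0],[-0.8,-0.43,0],22],[[0,0,0],[-0.8,-0.43,0],22],[[0,0,0],[-0.8,-0.43,0],22]])

```text
clock: 18.55
eef_pos: [0.4406, 0.0058, 0.3588]
ee_rot: [0.001, 0.511, 0.86, 0.0]
force: [0.5, 0.5, -2.1]
grip_width: 0.275
grip_force: 25.0
```

Call:
carry_out(increments=[[[0,0,0],[-0.8,-0.43,0],22],[[0,0,0],[-0.8,-0.43,0],22],[[0,0,0],[-0.8,-0.43,0],22],[[0,0,0],[-0.25,0.6,0],22],[[0,0,0],[-0.3,0.8,0],22],[[0,0,0],[-0.3,0.8,0],22],[[0,0,0],[-0.2,0.5,0],22],[[0,0,0],[0,0,0],22]])

```text
clock: 19.35
eef_pos: [0.5583, -0.0863, 0.3578]
ee_rot: [-0.0, 0.51, 0.86, 0.001]
force: [0.1, 0.6, -2.2]
grip_width: 0.276
grip_force: 25.0
```

```bash
python3 st.py; python3 - <<'E'
from rig import r
from h import *
w=snap(r,"wrist","w11")
for col in("red","blue","orange"):
    for b in blobs(w,col,15): print(col,b[0],b[1],onz(w,b[0],.04).round(4))
E
```

```text
t 19.35 pos [ 0.5583 -0.0863  0.3578] yaw 118.66 z [ 1.e-04  2.e-03 -1.e+00] F [ 0.1  0.6 -2.2] w 25.9 gf 25.0 j7 [ 0.52  0.19 -0.56  1.64  0.1   1.33  0.45]
blue [312.5 163.9] [308, 159, 10, 11, 86] [ 0.5552 -0.0871  0.04  ]
orange [316.  284.2] [286, 260, 61, 55, 2265] [ 0.6472 -0.2452  0.04  ]
```

Call:
carry_out(increments=[[[0,0,0],[0.04,-0.07,0.5],22],[[0,0,0],[0,0,0.9],22],[[0,0,0],[0,0,0.9],22],[[0,0,0],[0,0,0.9],22],[[0,0,0],[0,0,0.8],22],[[0,0,0],[0,0,0.5],22],[[0,0,0],[0,0,0.2],22],[[0,0,0],[0,0,0],22]])

```text
clock: 20.2
eef_pos: [0.5528, -0.0874, 0.1698]
ee_rot: [-0.0, 0.511, 0.86, -0.0]
force: [0.1, 0.0, -1.4]
grip_width: 0.276
grip_force: 25.0
```

```bash
python3 st.py; python3 - <<'E'
from rig import r
from h import *
w=snap(r,"wrist","w12")
for col in("red","blue","orange","brass"):
    for b in blobs(w,col,10): print(col,b[0],b[1],onz(w,b[0],.04).round(4))
p=r.sense()["eef_pos"]
for dz in(-.1078,-.09,-.0838): print(dz,proj(w,p+[0,0,dz]))
s=snap(r,"scene","s12");t=snap(r,"top","t12")
for c in(s,t): print([(b[0],onz(c,b[0],.14).round(3)) for b in blobs(c,"orange",10) if 200<b[0][0]<450 and b[0][1]>120])
a=cv2.resize(w["pixels"][80:300,220:420],(500,550));b=cv2.resize(s["pixels"][150:260,290:350],(300,550))
cv2.imwrite("pics/w12c.png",cv2.convertScaleAbs(np.hstack([a,b])[...,::-1],alpha=1.5))
E
```

```text
t 20.2 pos [ 0.5528 -0.0874  0.1698] yaw 118.55 z [-7.e-04  1.e-04 -1.e+00] F [ 0.1  0.  -1.4] w 26.0 gf 25.0 j7 [ 0.49  0.34 -0.54  1.89  0.21  0.97  0.35]
blue [318.  197.4] [310, 191, 17, 14, 183] [ 0.5552 -0.0861  0.04  ]
orange [315.8 271.2] [286, 223, 61, 92, 3328] [ 0.5868 -0.1481  0.04  ]
brass [249.6 342.2] [243, 305, 17, 72, 644] [ 0.5663 -0.2446  0.04  ]
brass [382.5 342.6] [373, 306, 16, 71, 558] [ 0.6796 -0.1835  0.04  ]
brass [387.4 397.4] [380, 396, 16, 4, 24] [ 0.7174 -0.2361  0.04  ]
-0.1078 [315.50592296 204.75327106]
-0.09 [315.49329871 211.00657126]
-0.0838 [315.48850732 213.37993891]
[(array([311.4, 170.4]), array([ 0.524, -0.106,  0.14 ])), (array([424.7, 225.2]), array([0.727, 0.299, 0.14 ]))]
[]
```

View pics/w12c.png

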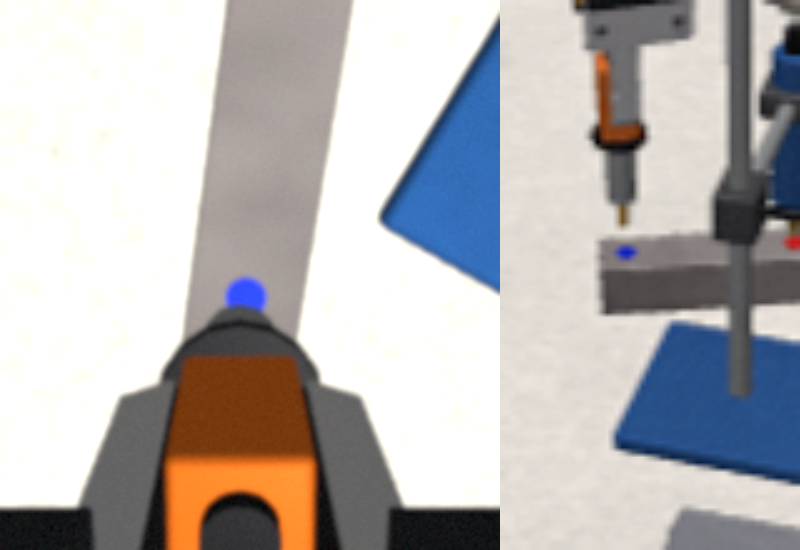

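The left crop shows the barrel just below the blue spot at (318,197), slightly to the left of it. The right crop shows the brass tip upright about 20 mm above the prism, with the red spot still under the pick-up. I'll correct sideways and approach slowly.

Call:
carry_out(increments=[[[0,0,0],[0,0.06,0.2],22],[[0,0,0],[0,0,0.2],22],[[0,0,0],[0,0,0.08],22],[[0,0,0],[0,0,0],22],[[0,0,0],[0,0,0],22],[[0,0,0],[0,0,0],22]])

```text
clock: 20.95
eef_pos: [0.5557, -0.0861, 0.1506]
ee_rot: [0.0, 0.511, 0.86, 0.0]
force: [0.3, 0.2, -2.5]
grip_width: 0.278
grip_force: 25.0
```

```bash
python3 st.py; python3 - <<'E'
from rig import r
from h import *
w=snap(r,"wrist","w13");p=r.sense()["eef_pos"]
for b in blobs(w,"blue",10): print(b[0],b[1],onz(w,b[0],.04).round(4))
print(proj(w,p-[0,0,.1078]),np.mean([r.sense()["force"] for _ in range(5)],0))
E
```

```text
t 20.95 pos [ 0.5557 -0.0861  0.1506] yaw 118.56 z [ 2.e-04  1.e-04 -1.e+00] F [ 0.3  0.2 -2.5] w 26.2 gf 25.0 j7 [ 0.48  0.37 -0.53  1.9   0.23  0.93  0.33]
[313.4 200.1] [306, 196, 17, 10, 111] [ 0.5536 -0.0843  0.04  ]
[314.64416398 204.08224095] [-0.84471522 -0.39448377 -1.8231777 ]
```

Call:
carry_out(increments=[[[0,0,0],[0,-0.02,0.04],22],[[0,0,0],[0,0,0.04],22],[[0,0,0],[0,0,0.04],22],[[0,0,0],[0,0,0.04],22],[[0,0,0],[0,0,0.03],22],[[0,0,0],[0,0,0.02],22],[[0,0,0],[0,0,0],22],[[0,0,0],[0,0,0],22]])

```text
clock: 21.8
eef_pos: [0.5549, -0.0865, 0.1421]
ee_rot: [0.0, 0.511, 0.86, 0.0]
force: [-1.0, -0.1, 2.5]
grip_width: 0.272
grip_force: 25.0
```

Call:
carry_out(increments=[[[0,0,0],[0,0,0],22]])

```text
clock: 21.9
eef_pos: [0.5549, -0.0865, 0.1421]
ee_rot: [0.0, 0.511, 0.86, 0.0]
force: [-0.3, -0.5, 1.7]
grip_width: 0.274
grip_force: 25.0
```

Call:
carry_out(increments=[[[0,0,0],[0,0,0],22]])

```text
clock: 22.0
eef_pos: [0.5549, -0.0865, 0.1421]
ee_rot: [0.0, 0.511, 0.86, 0.0]
force: [-0.5, 0.6, 1.4]
grip_width: 0.271
grip_force: 25.0
```

```bash
python3 st.py; python3 - <<'E'
from rig import r
from h import *
F=[]
for i in range(10):
    w=r.capture("wrist");F.append(r.sense()["force"])
print(np.mean(F,0),np.std(F,0),r.sense()["eef_pos"])
w=snap(r,"wrist","w14");s=snap(r,"scene","s14");t=snap(r,"top","t14")
for c,n in((w,"w"),(s,"s"),(t,"t")):
  for col in("red","blue"):
    for b in blobs(c,col,5):
      X=onz(c,b[0],.04)
      if np.hypot(X[0]-.53,X[1]+.03)<.15: print(n,col,b[0],b[1],X.round(4))
E
```

```text
t 22.0 pos [ 0.5549 -0.0865  0.1421] yaw 118.56 z [ 1.e-04 -0.e+00 -1.e+00] F [-0.5  0.6  1.4] w 25.5 gf 25.0 j7 [ 0.47  0.37 -0.53  1.91  0.24  0.92  0.33]
[-0.2773385  -0.66498399  1.80908377] [0.62834143 0.31138995 0.51309568] [ 0.55487987 -0.08651038  0.14202879]
w red [305. 222.] [299, 222, 13, 1, 13] [ 0.5545 -0.1018  0.04  ]
w red [319. 222.] [314, 222, 11, 1, 11] [ 0.5643 -0.0965  0.04  ]
w red [300. 297.] [300, 294, 1, 7, 7] [ 0.5821 -0.1625  0.04  ]
w blue [314.9 201.1] [308, 199, 15, 5, 57] [ 0.5532 -0.0829  0.04  ]
s red [348.5 198. ] [347, 197, 4, 3, 8] [0.5158 0.0263 0.04  ]
```

```bash
python3 -c "
from rig import r
print(r.sign_off())"
```

```text
the job is handed in; nothing more can be done
None
```

The job is handed in: the red spot sits under the pick-up to about 1 mm (scene camera check after pressing, roughly 2 mm accurate), and the probe is held upright and still on the blue spot at about 3.7 N (spring in about 5.7 mm), after about 23 s of the 70 s; no verdict was returned.

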